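# Set up a small cheese for coring and hold the trier ready

## Robot

A 6-joint arm with a two-finger parallel gripper is mounted at the origin on the work surface. World frame = base frame: x ahead of the robot, y to its left, z up, the work surface at z = 0. Lengths are in mm, angles in rad, forces in N, time in s.
With the tool pointing down it reaches from about 350 to 875 mm from the base axis. Payload 4.2 kg.
Tool frame: the origin (TCP) lies between the finger pads; the fingertips stand arm.tip_extent ahead of it and the grasp point (between the pads) lies 3 mm ahead of it (arm.tip_extent is the distance from the TCP to the fingertips, in mm); y points along the fingers, x is the direction in which the jaws open and shut, and the axes are right-handed (so a half turn about y gives the same grasp; the last joint's range is limited). The gripper opens to 85 mm and grips with 20 to 120 N. Pads are 22 mm wide; open, the fingers measure 114 mm over their backs; the gripper's body (76 mm by 85 mm) begins 54 mm behind the grasp point. The pads swing forward as they close: fully open they stand 13 mm farther back than shut.
Start: joints at [1.532, 0.385, 0.008, 0, -1.194, -0.259], TCP at [183.354, 597.479, 253.312] pointing down, gripper open.
Joint ranges: [-3.14, 3.14], [-1.21, 2.06], [-1.07, 1.41], [-3.16, 2.05], [-2.99, -0.16], [-3.1, 3.1]. Speed limits (rad/s): [2.79, 2.79, 3.14, 3.14, 3.14, 3.14].

## Interface

Orientations are given as a unit quaternion [x, y, z, w].
In Python, from bench import monitor, get_image, workorder, arm gives the robot as it stands. The module is installed in compiled form; this text tells all that it offers.
- The arm moves only by the tool arm_command, never from a script. Its argument "increments" is one flat list of numbers, 7 for each row, row after row: the turn, a rotation vector about the tool's x, y, z in rad, then the shift along the tool's x, y, z in m, then the closure in counts, from 0 (fully open) to 255 (shut). A call has 1 to 10 rows; each row is the pose to reach, as a shift and turn from the pose measured when the call began, along the tool's axes at that moment; what a row does not reach only later rows make up. A row lasts 1/8 s, in which the tool goes at most 62.5 mm and 10.7 degrees, less where a joint would pass 70% of its speed; a pose out of reach is approached as far as the arm can. A call with a gripper value outside its range is refused whole. The fingers move at their own pace and stop on an object; the grip force is fixed at half the most. Time passes only in rows, so rows that repeat a pose let the fingers close. It gives the time, the measured TCP pose, the force and the opening at its end, in the units of the state.
- monitor.read_state(): the state, without advancing time (a new reading comes with each control period).
- get_image(name): name is "side" or "top" or "wrist"; returns a dict with "image" (480x640x3 uint8, red, green, blue), "range_z" (480x640 float32, mm along the optical axis (not along the pixel's ray), 0 where there is no reading), "fx", "fy", "cx", "cy" (pixels), "rvec" (rotation vector, rad) and "tvec" (3), from world to camera coordinates, as OpenCV has them. Camera axes: x right, y down, z forward; pixel columns grow to the right and rows downward; lengths in mm; the calibration is good to about 2 mm. The wrist camera is an equidistant fisheye: a pixel r from the principal point sees the ray r / f radians off the axis. A picture is of the moment at which its call begins.
- workorder.job_done(): hands the job in, once; it reports no verdict.
The state is a dict: "clock": time; "joints": joint angles; "joint_vel": joint speeds; "joint_efforts": joint torques, N m; "position": TCP position; "ee_rot": TCP orientation; "contact_force": force on the tool from outside, world axes, zero at the start; "wrist_torque": the same for the moment, N m; "gripper_width": finger opening in mm.
Only numpy, scipy, OpenCV 4.12 (cv2) and the standard library are available. Lean on these libraries where they do the work, as an engineer would, in place of code of your own. Each camera call takes 0.05 s, during which the arm holds its last target.

## Task

Set the small round cheese gently (not dropped) on the chopping board, flat and exactly midway between the two white dishes. Then draw the cheese trier (the corer with the black handle) out of its slanted sheath, turn it upright with its point straight down, and finish holding it still in the gripper, plumb over the middle of the cheese with its point about 3 cm clear above the top. Leave the dishes, the apple, the big cheese wheel and the cheese block where they are.

Things in the scene. Friction and masses are not known exactly. Their poses are not given: they have to be found in the camera images.
- cheese_c (a point): centre of the loose small round cheese, a plain pale disc 60 mm in diameter and 40 mm high standing flat (this point is 20 mm above its underside, z is its upright axis); about 0.12 kg. Starts on the table to the right of the board
- gap_mid (a point): the point midway between the two dishes, at the height of their feet (the board's top face); it is carried by dish_a. y runs along the line from dish_b to dish_a
- dish_a: small loose white ceramic bowl, 70 mm in diameter at the rim and 30 mm high, standing on the board at its left (+y) end; origin at the centre of its underside
- dish_b: the like bowl at the board's right (-y) end, 240 mm from dish_a between centres; origin at the centre of its underside
- board: fixed wooden chopping board 200 (its x) by 380 (its y) by 18 mm thick; origin at the centre of its underside on the table, so its top is 18 mm up
- trier_grip (a point): centre of the cheese trier's black handle, 159 mm from the blade's point and 45 mm from the handle's end. Handle 90 mm long, 28 mm across its x, 22 mm across its y (flat sides, the narrow way to grip). z runs along the trier from point to handle end. At the start it leans about 37 degrees from upright, handle towards the robot, its y level
- trier_tip (a point): point of the trier's blade, on its axis; same axes as trier_grip (z towards the handle)
- sheath_mouth (a point): centre of the mouth of the fixed slanted sheath, 112 mm above the table; axes as the foot's (z up). The bore leans 35 degrees from upright, its mouth towards the foot's -x (towards the robot); the trier pulls straight out along the bore, 110 mm till the point is free, with no catch
- sheath: the fixed sheath left of the board: a square steel tube, 25 mm outside, 17 mm inside, 100 mm long, slanted on a grey foot 130 (x) by 80 (y) by 12 mm; origin at the centre of the foot's underside on the table
- cheese: the small round cheese; origin at the centre of its underside
- trier: the loose straight trier, about 0.11 kg: a tapered round steel blade 13 mm in diameter and 110 mm long, a collar 28 mm wide and 4 mm thick, then the handle (90 mm). Starts sunk in the sheath up to the collar. Origin at the point of the blade, z towards the handle
- apple: green apple, 74 mm wide and 67 mm high, to the right of the board, nearer to or farther from the robot than the small cheese; origin at its underside. Bystander
- wheel: big cheese wheel 110 mm in diameter and 65 mm high, beyond the board; origin at its underside. Bystander
- block: cut block of cheese 50 by 100 by 45 mm high, beyond the board; origin at its underside. Bystander

How it is judged (in metres and radians):
On the way, in this order (a step that is already met when the one before it is completed fails the run):
1. the small cheese stands flat on the board midway between the dishes, let go (horizontal distance between cheese_c and gap_mid below 0.015 m and z of cheese_c in the frame of board between 0.033 and 0.042 m and angle between cheese_c's own z axis and vertical below 0.1 rad and contact force between cheese and the fingers below 0.05 N and linear speed of cheese below 0.02 m/s), for 0.2 s.
2. the trier is drawn clear of the sheath, carried by the gripper ((z of trier_tip in the frame of sheath_mouth above 0.004 m or distance between trier_tip and sheath_mouth above 0.13 m) and contact force between trier and the fingers above 0.5 N and contact force between trier and sheath below 0.02 N), for 0.1 s.
At the end, for the whole second after the job is handed in: The small cheese stands flat on the board within 15 mm of the midpoint between the dishes, untouched; the trier is held still by the gripper alone, upright within 7 degrees with its point down, the point within 12 mm of the cheese's axis and 8 to 55 mm above its top (all of step 1 and horizontal distance between trier_tip and cheese_c below 0.012 m and z of trier_tip in the frame of cheese_c between 0.028 and 0.075 m and angle between trier_grip's own z axis and vertical below 0.12 rad and contact force between trier and the fingers above 0.5 N and contact force between trier and cheese below 0.02 N and contact force between trier and sheath below 0.02 N and contact force between trier and board below 0.02 N and linear speed of trier below 0.03 m/s); the arm keeps its last pose, push and grip.
It fails at once if a dish was disturbed (moved over 20 mm) (distance of any of dish_a, dish_b from where it was at the start of the episode above 0.02 m).
It fails at once if the apple, the big wheel or the cheese block was disturbed (moved over 20 mm) (distance of any of apple, wheel, block from where it was at the start of the episode above 0.02 m).
It fails at once if the small cheese was dropped (linear speed of cheese above 0.5 m/s and contact force between cheese and the fingers below 0.02 N).
It also fails if it takes over 61 s, if anything falls off the work surface, if the arm or the gripper's body presses on something with over 40 N, if the wrist force passes 120 N, or if a joint passes its speed limit or range.

## Working session

There is one attempt and no reset: what is moved stays moved. The work goes in short steps, Python scripts to look and compute and a tool call to move; the robot and the scene stay as the last step left them, time stands still between calls to the robot, and variables do not carry over. Pictures are saved under pics/ and viewed, and the job is handed in when it is done.

Besides the shell and the picture viewer there is one more tool, called after "Emit:" as a command line: name --argument value ..., lists and objects as JSON in quotes. arm_command: Moves the arm, as the interface text tells. Its arguments: {"type":"object","properties":{"increments":{"type":"array","items":{"type":"number"}}},"required":["increments"]}

```bash
mkdir -p pics; ls; python3 - <<'E'
from bench import monitor,get_image,arm
import cv2,json
s=monitor.read_state();print(s);print([a for a in dir(arm) if a[0]!='_'],arm.tip_extent)
for n in("side","top","wrist"):
    d=get_image(n);cv2.imwrite(f"pics/{n}0.png",d["image"][:,:,::-1]);print(n,d["fx"],d["fy"],d["cx"],d["cy"],d["rvec"],d["tvec"])
E
```

```text
pics
{'clock': 0.0, 'joints': array([ 1.53160695e+00,  3.85571977e-01,  6.60090631e-03, -5.10323314e-04,
       -1.19402055e+00, -2.58616268e-01]), 'joint_vel': array([-0.00039666,  0.00152291, -0.00110572,  0.00045498,  0.00063815,
       -0.00019705]), 'joint_efforts': array([ 9.20189450e-04, -3.92292631e+01,  1.88395232e+01,  4.18597296e+00,
       -4.68471117e-03,  1.64766302e-06]), 'position': array([183.1986956 , 596.96964749, 252.20080545]), 'ee_rot': array([ 0.42085311, -0.56818229,  0.56918375, -0.41962055]), 'contact_force': array([ 0.90588175,  0.05403105, -0.35140612]), 'wrist_torque': array([-0.01614772, -0.02955817,  0.04937826]), 'gripper_width': 85.11696350888155}
['IKError', 'tip_extent'] 22.0
side 447.9027842527022 447.9027842527022 317.36727365402123 240.10906778736435 [ 2.18449591 -0.97610959  0.38893753] [-376.99409388  404.09697708  659.86147542]
top 478.88556151392453 478.88556151392453 318.483347039367 239.2420358603511 [ 2.11750648 -2.12894755  0.17208963] [  17.4867393   616.96091485 1045.11968602]
wrist 371.64829954431775 371.64829954431775 318.54216450333917 237.6415945292501 [-1.7638788   2.3863966   0.31532299] [623.69646309 -32.30384008 377.3053012 ]
```

View pics/side0.png

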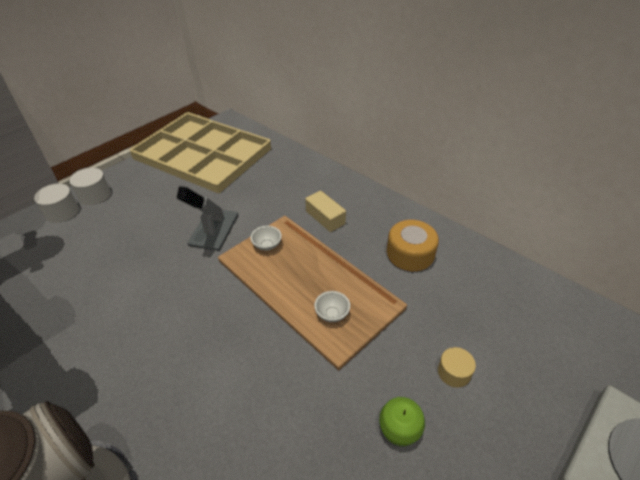

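View pics/top0.png

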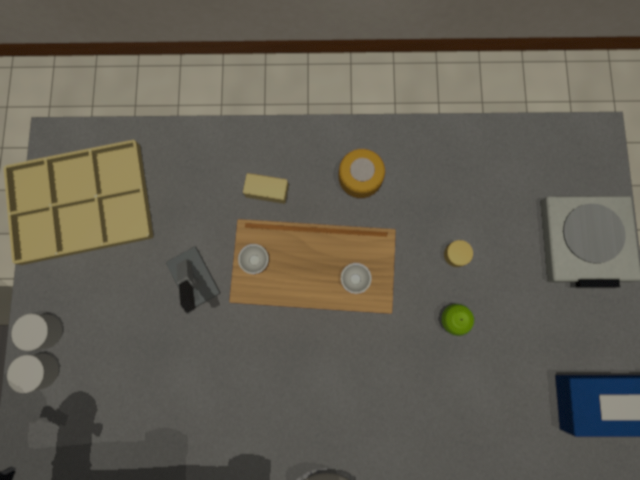

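View pics/wrist0.png

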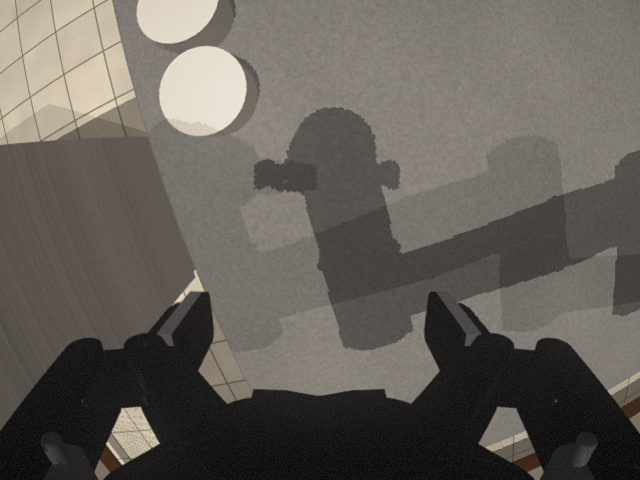

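The top view shows the small cheese at about (460,253), dishes at (253,259) and (356,278), the sheath and trier near (190,285), the apple at (457,320) and the wheel at (362,172). The side view shows the same layout, with the small cheese at (457,365) and the trier handle at (190,197). Next I'll measure from the top and side views.

```bash
cat > h.py <<'E'
import numpy as np,cv2
from bench import monitor,get_image,arm
from scipy.spatial.transform import Rotation as R
class Cam:
    def __init__(s,n):
        d=get_image(n);s.n=n;s.d=d;s.im=d["image"];s.z=d["range_z"];s.f=d["fx"];s.c=np.array([d["cx"],d["cy"]])
        s.R=R.from_rotvec(np.ravel(d["rvec"])).as_matrix();s.t=np.ravel(d["tvec"]);s.o=-s.R.T@s.t
    def ray(s,p):
        p=np.atleast_2d(np.asarray(p,float));q=(p-s.c)/s.f
        if s.n=="wrist":
            r=np.linalg.norm(q,axis=1,keepdims=True)+1e-12;v=np.hstack([q/r*np.sin(r),np.cos(r)])
        else: v=np.hstack([q,np.ones((len(q),1))])
        return v@s.R     # world dirs; z-comp 1 in camera for pinhole
    def plane(s,p,h):
        v=s.ray(p);return s.o+v*((h-s.o[2])/v[:,2:3])
    def depth(s,p):
        p=np.atleast_2d(np.asarray(p)).astype(int);v=s.ray(p);k=s.z[p[:,1],p[:,0]][:,None]
        vz=(v@s.R.T)[:,2:3];return s.o+v*k/vz
    def hsv(s): return cv2.cvtColor(s.im,cv2.COLOR_RGB2HSV)
    def save(s,f): cv2.imwrite("pics/"+f,s.im[:,:,::-1])
    def crop(s,f,x0,y0,x1,y1,k): cv2.imwrite("pics/"+f,cv2.resize(s.im[y0:y1,x0:x1,::-1],None,fx=k,fy=k,interpolation=cv2.INTER_NEAREST))
def tri(a,pa,b,pb):
    va=a.ray(pa)[0];vb=b.ray(pb)[0];va/=np.linalg.norm(va);vb/=np.linalg.norm(vb)
    k=np.linalg.lstsq(np.c_[va,-vb],b.o-a.o,rcond=None)[0]
    A=a.o+k[0]*va;B=b.o+k[1]*vb;return (A+B)/2,np.linalg.norm(A-B)
def pose():
    s=monitor.read_state();return s["position"],R.from_quat(s["ee_rot"])
E
python3 - <<'E'
from h import *
p,r=pose();print(p);print(r.as_matrix().round(3))
t=Cam("top");s=Cam("side");print(t.o,s.o)
for c,b in((t,[(200,300),(300,350),(310,265),(460,252),(362,172),(265,187),(457,318),(356,278),(253,259),(186,296)]),(s,[(457,358),(403,415),(300,270),(190,197)])):
    for q in b: print(c.n,q,c.depth(q)[0].round(1),c.hsv()[q[1],q[0]])
t.crop("tz.png",140,150,500,350,2.2) if 0 else t.crop("tz.png",150,220,410,330,3);s.crop("sz.png",150,160,410,350,3)
t.crop("tz2.png",150,230,250,330,6)
E
```

```text
[183.26830269 597.1080361  252.48623187]
[[-0.294 -0.     0.956]
 [-0.956 -0.002 -0.294]
 [ 0.002 -1.     0.   ]]
[ 4.24905537e+02 -5.61656863e-01  1.13695940e+03] [ 125.27401303 -406.32051027  748.36230867]
top (200, 300) [481.9 292.7  12.4] [50  9 84]
top (300, 350) [366.2  58.9  -1.7] [21 20 89]
top (310, 265) [562.3  34.9  16.5] [ 17 135 127]
top (460, 252) [ 587.4 -311.5   41.2] [ 23 123 156]
top (362, 172) [774.3 -88.2  62.6] [ 17  30 135]
top (265, 187) [745.3 140.4  44.4] [ 24  98 154]
top (457, 318) [ 437.1 -289.4   67.4] [ 38 223 126]
top (356, 278) [530.5 -72.3  22.8] [ 34  12 155]
top (253, 259) [576.5 168.7  23. ] [ 33  18 155]
top (186, 296) [481.4 277.  181.2] [10 29 26]
side (457, 358) [ 591.2 -307.6   36.7] [ 21 120 191]
side (403, 415) [ 430.2 -299.2   63.7] [ 40 164 126]
side (300, 270) [570.   57.8  13.4] [ 16 124 154]
side (190, 197) [471.9 266.7 165.2] [ 47 128  14]
```

View pics/tz2.png

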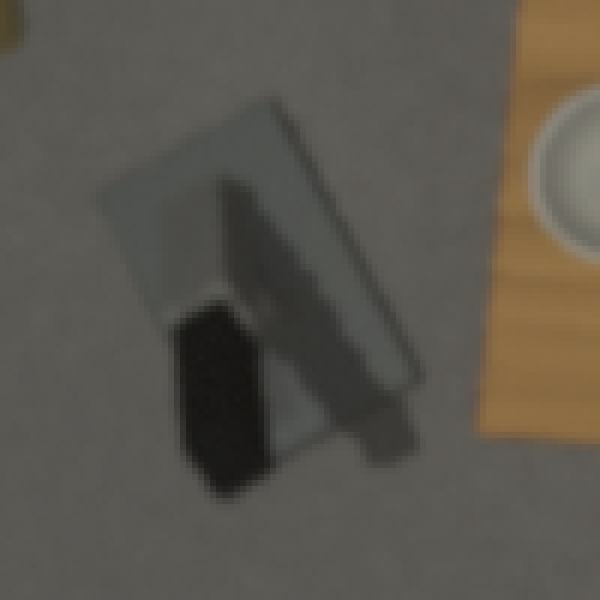

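View pics/sz.png

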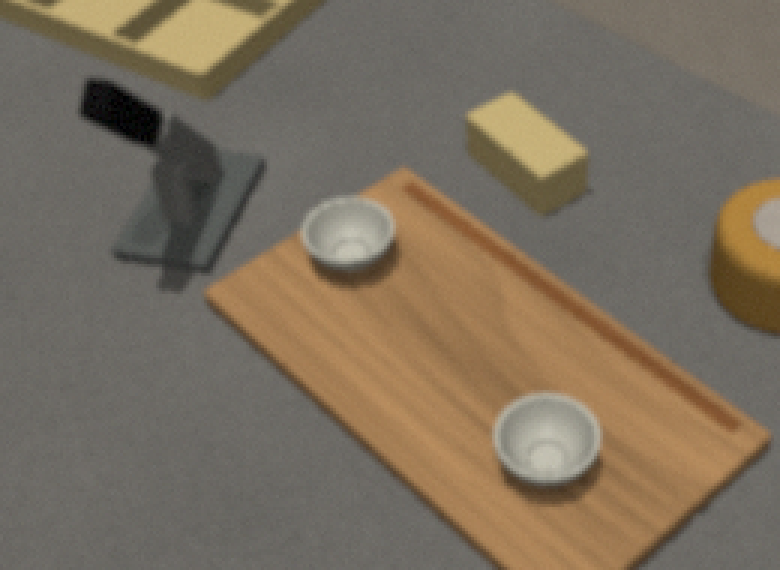

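```bash
cat > m.py <<'E'
from h import *
t=Cam("top");s=Cam("side")
def blobs(c,m,amin=60):
    n,l,st,ce=cv2.connectedComponentsWithStats(m.astype(np.uint8))
    return [(st[i],ce[i],l==i) for i in range(1,n) if st[i][4]>amin]
def near(c,m,p,amin=30): return min(blobs(c,m,amin),key=lambda b:np.hypot(*(b[1]-p)))
def circ(c,mask,h):
    k=max(cv2.findContours(mask.astype(np.uint8),cv2.RETR_EXTERNAL,cv2.CHAIN_APPROX_NONE)[0],key=len)[:,0]
    (x,y),r=cv2.minEnclosingCircle(c.plane(k,h)[:,:2].astype(np.float32));return np.round([x,y,r],1)
for c,dd,ch in((t,[(253,259),(356,278)],(460,253)),(s,[(266,239),(332,307)],(457,363))):
    H=c.hsv().astype(int)
    w=(H[...,1]<70)&(H[...,2]>100)
    for p in dd:
        b=near(c,w,p);print(c.n,"dish",b[0],circ(c,b[2],48))
    y=(H[...,1]>90)&(H[...,0]>17)&(H[...,0]<30)&(H[...,2]>60)
    b=near(c,y,ch);print(c.n,"cheese whole",b[0],circ(c,b[2],40))
    yt=y&(H[...,2]>(140 if c is t else 165));b=near(c,yt,ch);print(c.n,"cheese top",b[0],circ(c,b[2],40))
    # depth-based top of cheese, points
    hp=(H[...,2]<45);b=near(c,hp,(187,295) if c is t else (190,197))
    print(c.n,"handle",b[0],b[1])
    ys,xs=np.nonzero(cv2.erode(b[2].astype(np.uint8),np.ones((3,3))));P=c.depth(np.c_[xs,ys]);P=P[P[:,2]>60]
    print(len(P),P.mean(0).round(1),P.min(0).round(),P.max(0).round())
    g=b[2];k=max(cv2.findContours(g.astype(np.uint8),cv2.RETR_EXTERNAL,cv2.CHAIN_APPROX_NONE)[0],key=len)
    print(cv2.approxPolyDP(k,2,True)[:,0].tolist())
E
python3 m.py
```

```text
top dish [238 244  31  30 729] [574.3 165.   35.2]
top dish [341 263  30  31 741] [528.4 -69.8  35.1]
top cheese whole [444 240  29  27 600] [ 585.6 -307.1   33.6]
top cheese top [448 241  25  24 445] [ 586.9 -311.8   27.6]
top handle [179 281  16  31 357] [186.53221289 296.06442577]
267 [481.9 278.  174.2] [425.  -1. 129.] [ 513.  303. 1137.]
[[185, 281], [179, 285], [182, 306], [188, 311], [194, 304], [192, 287]]
side dish [     0      0    640    480 236957] [1405.6  710.2 1546.9]
side dish [314 291  37  30 867] [524.3 -71.6  36.1]
side cheese whole [ 438  347   38   40 1129] [ 574.  -315.6   39. ]
side cheese top [442 348  33  29 735] [ 583.9 -313.    28.2]
side handle [177 187  27  22 344] [190.09593023 197.19767442]
249 [472.4 267.3 164. ] [ 125. -406.  115.] [505. 286. 748.]
[[179, 188], [178, 198], [193, 206], [202, 207], [201, 196], [187, 188]]
```

```bash
cat >> h.py <<'E'
def Rdown(ang): # tool y down, tool x at heading ang (deg)
    a=np.deg2rad(ang);x=np.array([np.cos(a),np.sin(a),0]);y=np.array([0,0,-1.]);return R.from_matrix(np.c_[x,y,np.cross(x,y)])
def inc(P,Rt):
    p,r=pose();return np.r_[(r.inv()*Rt).as_rotvec(),r.inv().apply(np.asarray(P)-p)/1000].round(4)
E
python3 - <<'E'
from h import *
print(inc([585.5,-312.5,270],Rdown(168.7)))
E
```

```text
[-5.0000e-04  1.4702e+00  4.0000e-04  7.5180e-01 -1.6500e-02  6.5150e-01]
```

Emit:
arm_command --increments '[0,1.47,0,0.752,-0.017,0.6515,0,0,1.47,0,0.752,-0.017,0.6515,0,0,1.47,0,0.752,-0.017,0.6515,0,0,1.47,0,0.752,-0.017,0.6515,0,0,1.47,0,0.752,-0.017,0.6515,0,0,1.47,0,0.752,-0.017,0.6515,0,0,1.47,0,0.752,-0.017,0.6515,0,0,1.47,0,0.752,-0.017,0.6515,0,0,1.47,0,0.752,-0.017,0.6515,0,0,1.47,0,0.752,-0.017,0.6515,0]'

```text
clock: 1.6
position: [436.4, 24.0, 264.7]
ee_rot: [0.07, 0.704, -0.704, -0.069]
contact_force: [2.0, 0.8, 0.0]
gripper_width: 85.1
```

```bash
python3 - <<'E'
from h import *
print(pose()[0],pose()[1].as_matrix().round(2),monitor.read_state()["joints"])
print(inc([585.5,-312.5,180],Rdown(168.7)))
E
```

```text
[436.43234905  23.95143644 264.69875428] [[-0.98  0.   -0.2 ]
 [ 0.2   0.   -0.98]
 [-0.   -1.   -0.  ]] [ 4.29432828e-01  4.78945794e-02 -4.04906531e-01  5.41714111e-04
 -1.11654033e+00 -6.26306991e-01]
[ 0.0005  0.0006 -0.0015 -0.2118  0.0849  0.3009]
```

Emit:
arm_command --increments '[0,0,0,-0.212,0.085,0.301,0,0,0,0,-0.212,0.085,0.301,0,0,0,0,-0.212,0.085,0.301,0,0,0,0,-0.212,0.085,0.301,0,0,0,0,-0.212,0.085,0.301,0,0,0,0,-0.212,0.085,0.301,0,0,0,0,-0.212,0.085,0.301,0,0,0,0,-0.212,0.085,0.301,0]'

```text
clock: 2.6
position: [585.3, -312.8, 179.3]
ee_rot: [0.07, 0.704, -0.703, -0.07]
contact_force: [0.4, 0.2, 0.5]
gripper_width: 85.6
```

```bash
python3 - <<'E'
from h import *
print(pose()[0])
w=Cam("wrist");w.save("w1.png");print(w.o)
E
```

```text
[ 585.34833571 -312.83528537  179.25201829]
[ 573.38168996 -378.39633579  298.81729625]
```

View pics/w1.png

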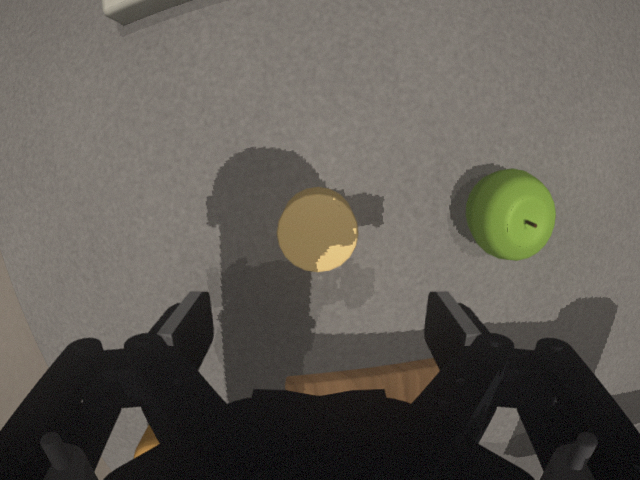

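The wrist view shows the cheese as a disc about (318,230), centred between the fingers; the apple, at (512,214), is clear of them.

```bash
python3 - <<'E'
from h import *
w=Cam("wrist");t=Cam("top");H=w.hsv().astype(int)
m=((H[...,0]>14)&(H[...,0]<32)&(H[...,1]>80)&(H[...,2]>50)).astype(np.uint8)
n,l,st,ce=cv2.connectedComponentsWithStats(m);i=l[230,318];print(st[i],ce[i])
k=max(cv2.findContours((l==i).astype(np.uint8),0,1)[0],key=len)[:,0]
for h in(0,40):print(h,cv2.minEnclosingCircle(w.plane(k,h)[:,:2].astype(np.float32)))
print(w.depth((310,215)),w.depth((330,230)))
# height: wrist vs top centroids
print(tri(w,ce[i],t,(460,252.6)))
print(pose()[0])
E
```

```text
[ 277  186   81   85 5312] [317.34356175 228.57944277]
0 ((589.2000122070312, -305.3335876464844), 36.153350830078125)
40 ((587.0973510742188, -314.985107421875), 31.3276309967041)
[[ 590.23766343 -326.15847687   39.81437353]] [[ 578.3021478  -312.58006188   39.96290145]]
(array([ 587.29197688, -313.74386162,   33.02995212]), np.float64(0.22457637562282895))
[ 585.72344452 -311.45855992  181.03484016]
```

```bash
python3 - <<'E'
from h import *
print(inc([586.5,-313.5,29],Rdown(168.7)))
E
```

```text
[ 0.0004  0.0022 -0.0028 -0.0007  0.152   0.0019]
```

Emit:
arm_command --increments '[0,0.002,-0.003,-0.001,0.06,0.002,0,0,0.002,-0.003,-0.001,0.12,0.002,0,0,0.002,-0.003,-0.001,0.152,0.002,0,0,0.002,-0.003,-0.001,0.152,0.002,0,0,0.002,-0.003,-0.001,0.152,0.002,0,0,0.002,-0.003,-0.001,0.152,0.002,255,0,0.002,-0.003,-0.001,0.152,0.002,255,0,0.002,-0.003,-0.001,0.152,0.002,255,0,0.002,-0.003,-0.001,0.152,0.002,255,0,0.002,-0.003,-0.001,0.152,0.002,255]'

```text
clock: 4.0
position: [588.1, -314.0, 31.9]
ee_rot: [-0.071, -0.703, 0.704, 0.068]
contact_force: [-1.0, 1.8, 6.0]
gripper_width: 58.2
```

```bash
python3 - <<'E'
from h import *
s=monitor.read_state();print(s["gripper_width"],s["contact_force"],s["position"])
Cam("wrist").save("w2.png")
E
```

```text
58.217963920608334 [-1.01073349  1.82459196  5.99869653] [ 588.05719823 -313.95807362   31.92497513]
```

View pics/w2.png

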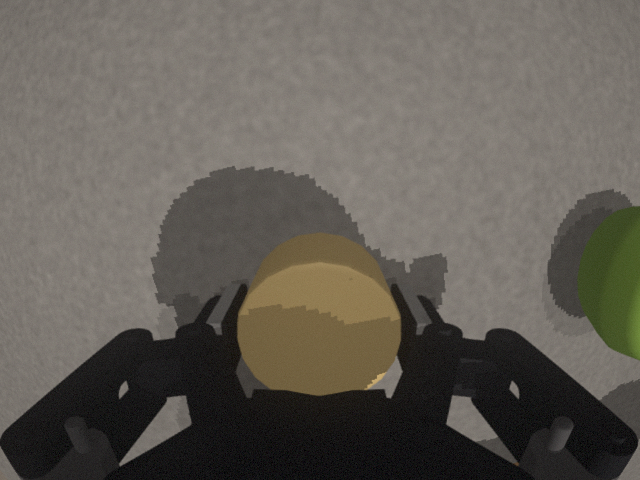

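The wrist view shows the cheese at (319,328) between both pads, and the gripper width has stopped at 58 mm. Next I'll lift it and carry it over.

```bash
python3 - <<'E'
from h import *
print(inc([588,-314,142],Rdown(168.7)),inc([550.5,47,142],Rdown(168.7)))
E
```

```text
[-3.0e-04  9.0e-04 -3.8e-03 -3.0e-04 -1.1e-01  1.0e-04] [-3.000e-04  9.000e-04 -3.800e-03  1.068e-01 -1.106e-01 -3.467e-01]
```

Emit:
arm_command --increments '[0,0,-0.004,0,-0.03,0,255,0,0,-0.004,0,-0.07,0,255,0,0,-0.004,0,-0.11,0,255,0,0,-0.004,0.011,-0.11,-0.035,255,0,0,-0.004,0.027,-0.11,-0.087,255,0,0,-0.004,0.045,-0.11,-0.145,255,0,0,-0.004,0.062,-0.11,-0.203,255,0,0,-0.004,0.08,-0.11,-0.26,255,0,0,-0.004,0.098,-0.11,-0.318,255,0,0,-0.004,0.107,-0.11,-0.347,255]'

```text
clock: 5.3
position: [549.9, 50.1, 142.2]
ee_rot: [0.069, 0.704, -0.704, -0.068]
contact_force: [-0.1, -0.4, -1.9]
gripper_width: 58.4
```

Emit:
arm_command --increments '[0,0,0,0,0,0,255]'

```text
clock: 5.42
position: [549.7, 52.1, 142.9]
ee_rot: [0.068, 0.704, -0.703, -0.067]
contact_force: [-0.5, -0.1, -0.4]
gripper_width: 58.4
```

```bash
python3 - <<'E'
from h import *
s=monitor.read_state();print(s["gripper_width"],s["contact_force"],s["position"])
w=Cam("wrist");w.save("w3.png");Cam("top").save("t3.png");c=Cam("side");c.crop("s3.png",180,120,440,330,3)
E
```

```text
58.38677429392871 [-0.53837432 -0.12242134 -0.40176864] [549.66320784  52.07051488 142.87515399]
```

View pics/w3.png

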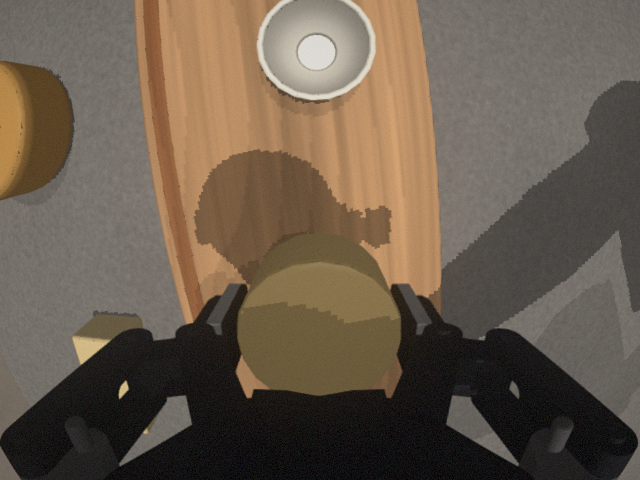

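View pics/t3.png

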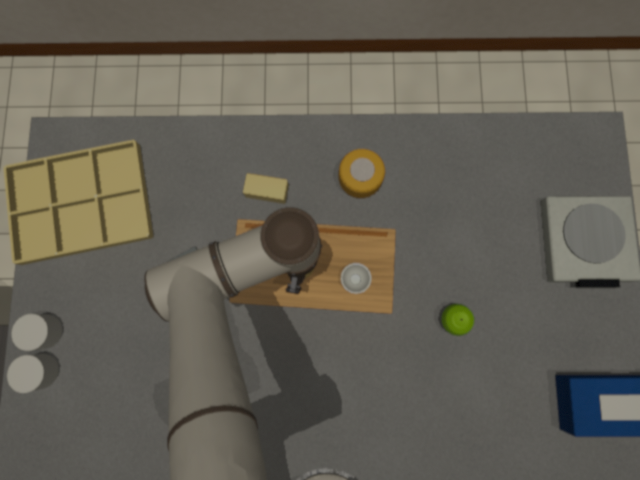

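View pics/s3.png

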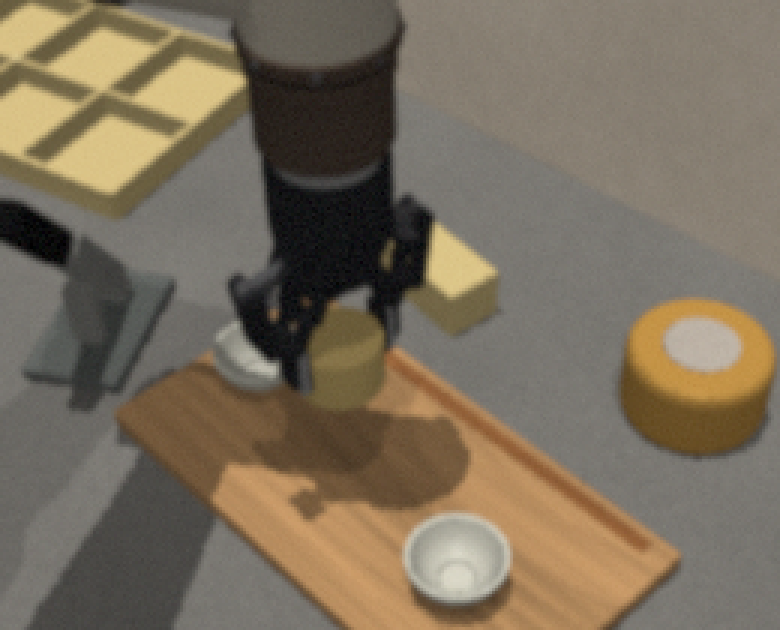

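The cheese is held level between the pads (wrist view, about (319,328)); the side view shows it clear above the board, at (345,355) in the crop. Both dishes are untouched.

```bash
python3 - <<'E'
from h import *
w=Cam("wrist");H=w.hsv().astype(int);p,r=pose();print(p,r.as_matrix().round(3))
m=((H[...,0]>17)&(H[...,0]<34)&(H[...,1]>60)&(H[...,2]>40)).astype(np.uint8)
n,l,st,ce=cv2.connectedComponentsWithStats(m);i=l[300,318];print(st[i],ce[i])
k=max(cv2.findContours((l==i).astype(np.uint8),0,1)[0],key=len)[:,0]
# left/right extremes of top face and front(upper) edge of top face
for q in[(318,262),(238,325),(401,325),(318,300),(318,360)]:
    print(q,w.plane(q,p[2]+8)[0].round(1),w.depth(q)[0].round(1), r.inv().apply(w.plane(q,p[2]+8)[0]-p).round(1))
# dish b rim check
print("b",w.depth([(317,4),(317,95)]))
m=((H[...,1]<45)&(H[...,2]>110)).astype(np.uint8)
E
```

```text
[549.84618469  49.19014918 142.43097424] [[-0.981  0.001 -0.194]
 [ 0.194  0.001 -0.981]
 [-0.001 -1.    -0.001]]
[  236   232   166   164 20974] [318.78244493 317.84056451]
(318, 262) [545.6  21.5 150.4] [545.7  21.7 149.9] [-1.2 -8.  27.9]
(238, 325) [577.2  39.  150.4] [578.3  40.6 147.4] [-28.9  -8.    4.6]
(401, 325) [522.   49.9 150.4] [521.6  51.5 147.7] [27.5 -8.   4.7]
(318, 300) [548.2  34.6 150.4] [548.3  35.2 149. ] [-1.2 -8.  14.6]
(318, 360) [552.8  58.  150.4] [553.   59.  148.9] [-1.2 -8.  -9.2]
b [[522.93418213 -98.52978257  41.55077613]
 [534.03128165 -41.92204079  42.26622335]]
```

```bash
python3 - <<'E'
from h import *
print(inc([549.3,46,55],Rdown(168.7)))
E
```

```text
[ 0.0009  0.0022 -0.001   0.      0.0874  0.0033]
```

Emit:
arm_command --increments '[0.001,0.002,-0.001,0,0.02,0.003,255,0.001,0.002,-0.001,0,0.05,0.003,255,0.001,0.002,-0.001,0,0.075,0.003,255,0.001,0.002,-0.001,0,0.087,0.003,255,0.001,0.002,-0.001,0,0.087,0.003,255,0.001,0.002,-0.001,0,0.087,0.003,255]'

```text
clock: 6.38
position: [550.2, 46.2, 56.4]
ee_rot: [0.07, 0.704, -0.703, -0.069]
contact_force: [1.0, 0.7, -0.9]
gripper_width: 58.2
```

```bash
python3 - <<'E'
from h import *
s=monitor.read_state();print(s["contact_force"],s["position"]);print(inc([549.3,46,50],Rdown(168.7)))
E
```

```text
[ 1.00136825  0.67836234 -0.88085361] [550.21372282  46.22176981  56.38069749]
[ 0.0008 -0.     -0.0018  0.0009  0.0064  0.0004]
```

Emit:
arm_command --increments '[0.001,0,-0.002,0.001,0.002,0,255,0.001,0,-0.002,0.001,0.004,0,255,0.001,0,-0.002,0.001,0.005,0,255,0.001,0,-0.002,0.001,0.005,0,255]'

```text
clock: 6.88
position: [549.2, 46.5, 51.3]
ee_rot: [-0.069, -0.704, 0.704, 0.07]
contact_force: [0.3, 0.3, -0.9]
gripper_width: 58.3
```

Emit:
arm_command --increments '[0,0,0,0,0.001,0,255,0,0,0,0,0.002,0,255,0,0,0,0,0.002,0,255]'

```text
clock: 7.25
position: [549.3, 46.5, 49.9]
ee_rot: [-0.069, -0.704, 0.704, 0.07]
contact_force: [-2.4, 0.2, 3.7]
gripper_width: 58.4
```

Emit:
arm_command --increments '[0,0,0,0,0,0,50,0,0,0,0,0,0,30,0,0,0,0,0,0,0,0,0,0,0,0,0,0,0,0,0,0,0,0,0,0,0,0,0,0,0,0]'

```text
clock: 8.0
position: [549.2, 46.5, 49.9]
ee_rot: [-0.069, -0.704, 0.704, 0.07]
contact_force: [0.9, 0.6, 0.1]
gripper_width: 85.4
```

Emit:
arm_command --increments '[0,0,0,0,-0.01,0,0,0,0,0,0,-0.04,0,0,0,0,0,0,-0.08,0,0,0,0,0,0,-0.14,0,0,0,0,0,0,-0.14,0,0,0,0,0,0,-0.14,0,0]'

```text
clock: 8.75
position: [548.9, 46.5, 190.5]
ee_rot: [0.07, 0.704, -0.703, -0.069]
contact_force: [-0.7, -0.0, 0.1]
gripper_width: 85.8
```

```bash
python3 - <<'E'
from h import *
s=monitor.read_state();print(s["contact_force"],s["position"],s["gripper_width"])
Cam("wrist").save("w4.png");Cam("side").save("s4.png")
E
```

```text
[-0.66242146 -0.00302532  0.09549542] [548.88482834  46.53297486 190.45162204] 85.83550134711133
```

View pics/w4.png

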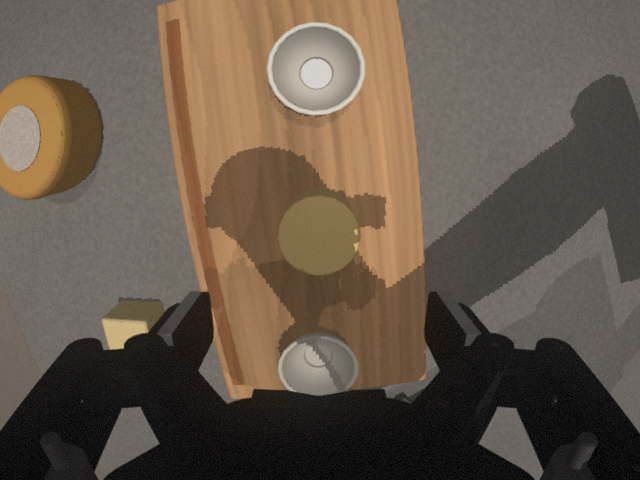

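View pics/s4.png

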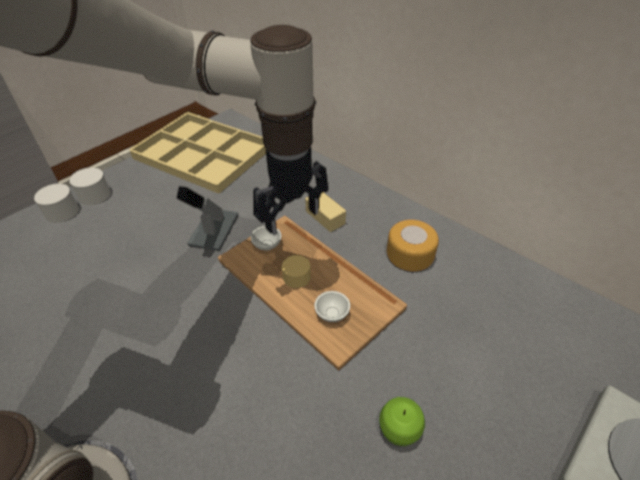

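The cheese stands flat at (319,235) in the wrist view, between dish b at (316,68) and dish a at (318,365). Everything else is in place. Next I'll measure the trier.

```bash
python3 - <<'E'
from h import *
w=Cam("wrist");t=Cam("top");s=Cam("side");H=w.hsv().astype(int)
m=((H[...,0]>17)&(H[...,0]<34)&(H[...,1]>60)&(H[...,2]>40)).astype(np.uint8)
m=np.zeros_like(m)+m
for ed in[[(279,234),(359,234),(319,196),(319,276)]]:
    print(w.plane(ed,58).round(1))
print("cheese top z",w.depth([(319,235),(300,225),(335,250)]).round(1))
print("dish b",w.plane([(268,68),(365,68),(316,23),(316,115)],48).round(1))
print("handle centroid",tri(t,(186.53,296.06),s,(190.1,197.2)))
# foot corners top view tz2 px/6+(150,230)
f=np.array([(270,98),(100,195),(425,380)])/6+[150,230]
Q=t.plane(f,12);print(Q.round(1),np.linalg.norm(Q[0]-Q[1]),np.linalg.norm(Q[0]-Q[2]),np.degrees(np.arctan2(*(Q[0]-Q[2])[[1,0]])),np.degrees(np.arctan2(*(Q[0]-Q[1])[[1,0]])))
E
```

```text
[[576.1  39.2  58. ]
 [521.2  50.2  58. ]
 [543.4  18.5  58. ]
 [554.7  75.4  58. ]]
cheese top z [[548.9  45.9  56.3]
 [560.4  35.9  57.4]
 [539.9  58.5  57.4]]
dish b [[ 560.5  -76.6   48. ]
 [ 494.5  -63.3   48. ]
 [ 521.4 -102.4   48. ]
 [ 534.6  -36.4   48. ]]
handle centroid (array([482.71356803, 286.08606478, 147.42534889]), np.float64(1.334889848135521))
[[609.3 309.8  12. ]
 [570.8 375.8  12. ]
 [497.2 244.4  12. ]] 76.40068062991662 129.80914910266685 30.26678674802675 -59.74589037367225
```

```bash
cat >> h.py <<'E'
def Rtrier(yaw,lean):  # tool y = -trier z ; tool x = foot +y
    a=np.deg2rad(yaw);l=np.deg2rad(lean);xf=np.array([np.cos(a),np.sin(a),0])
    d=-np.sin(l)*xf+np.cos(l)*np.array([0,0,1.]);x=np.array([-np.sin(a),np.cos(a),0]);return R.from_matrix(np.c_[x,-d,np.cross(x,-d)]),d
E
python3 - <<'E'
from h import *
Rt,d=Rtrier(30.2,37);C=np.array([483,286,147.]);print(d,C+150*d);print(inc(C+150*d,Rt))
E
```

```text
[-0.52013356 -0.30272496  0.79863551] [404.97996601 240.59125588 266.79532651]
[-0.6086  0.8161  0.2746  0.1792 -0.0779 -0.1622]
```

Emit:
arm_command --increments '[-0.1,0.14,0.045,0.02,-0.03,-0.02,0,-0.2,0.27,0.09,0.05,-0.06,-0.05,0,-0.3,0.41,0.137,0.08,-0.078,-0.08,0,-0.405,0.545,0.183,0.12,-0.078,-0.11,0,-0.507,0.68,0.229,0.15,-0.078,-0.14,0,-0.609,0.816,0.275,0.179,-0.078,-0.162,0,-0.609,0.816,0.275,0.179,-0.078,-0.162,0,-0.609,0.816,0.275,0.179,-0.078,-0.162,0,-0.609,0.816,0.275,0.179,-0.078,-0.162,0]'

```text
clock: 10.12
position: [416.0, 233.5, 273.4]
ee_rot: [0.449, 0.773, -0.393, -0.214]
contact_force: [0.7, -0.6, 1.9]
gripper_width: 85.3
```

```bash
python3 - <<'E'
from h import *
s=monitor.read_state();print(s["joints"],s["position"]);print(inc([405,240.6,266.8],Rtrier(30.2,37)[0]))
w=Cam("wrist");w.save("w5.png");print(w.o);t=Cam("top");t.save("t5.png")
E
```

```text
[ 0.77681884 -0.14382318 -0.99408827  1.04674994 -0.18995437 -2.79559752] [415.95026908 233.54921348 273.35225352]
[-0.003   0.0159 -0.0158  0.0118  0.0015  0.0085]
[308.47740698 170.50221494 329.42936344]
```

View pics/w5.png

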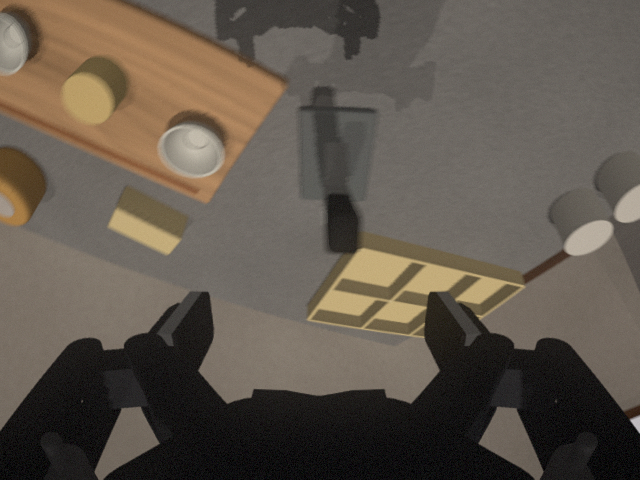

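View pics/t5.png

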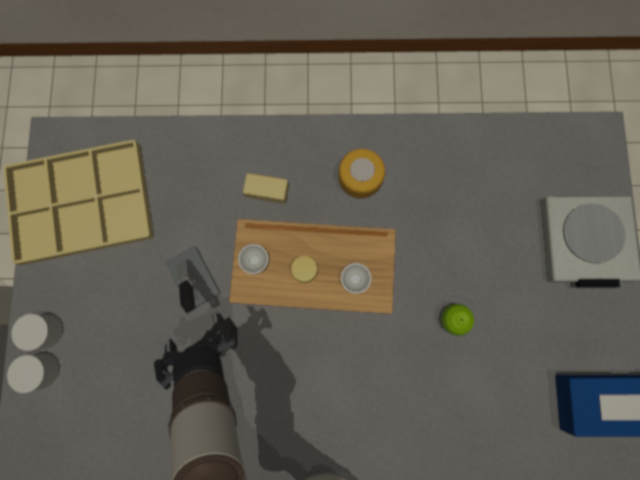

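The commanded pose ran against the wrist limits (j5 ≈ −0.19, j6 ≈ −2.8), so pulling coaxially along the bore isn't workable. I'll grip with the tool leaning only about 15°, with the jaws still along the trier's y. The wrist view shows the handle at about (342,222), in clear view. The top view shows the handle at (187,296), not hidden by the arm, and the cheese at (304,268).

```bash
cat > tr.py <<'E'
from h import *
t=Cam("top");s=Cam("side");w=Cam("wrist")
def an(c,box,thr):
    x0,y0,x1,y1=box;V=c.hsv()[...,2].astype(int);m=np.zeros(V.shape,np.uint8);m[y0:y1,x0:x1]=V[y0:y1,x0:x1]<thr
    n,l,st,ce=cv2.connectedComponentsWithStats(m);i=1+np.argmax(st[1:,4])
    k=max(cv2.findContours((l==i).astype(np.uint8),0,1)[0],key=len)
    hull=cv2.convexHull(k);M=cv2.moments(hull);cen=np.array([M["m10"],M["m01"]])/M["m00"]
    th=.5*np.arctan2(2*M["mu11"],M["mu20"]-M["mu02"]);u=np.array([np.cos(th),np.sin(th)])
    print(c.n,st[i],cen.round(1),u.round(3),cv2.approxPolyDP(hull,1.5,True)[:,0].tolist());return cen,u
import sys
B=eval(sys.argv[1])
obs=[(c,)+an(c,*B[c.n]) for c in(t,s,w) if c.n in B]
A=np.zeros((3,3));b=np.zeros(3);N=[]
for c,ce,u in obs:
    v=c.ray(ce)[0];v/=np.linalg.norm(v);Pj=np.eye(3)-np.outer(v,v);A+=Pj;b+=Pj@c.o
    v2=c.ray(ce+8*u)[0];nn=np.cross(v,v2);N.append(nn/np.linalg.norm(nn))
C=np.linalg.solve(A,b);print("C",C.round(1))
for c,ce,u in obs:
    v=c.ray(ce)[0];v/=np.linalg.norm(v);e=C-c.o;print(c.n,"resid",(e-v*(v@e)).round(1))
U,S,Vt=np.linalg.svd(np.array(N));d=Vt[2];d*=np.sign(d[2]);print("d",d.round(3),S.round(3),"lean",np.degrees(np.arccos(d[2])),"yaw",np.degrees(np.arctan2(-d[1],-d[0])))
E
python3 tr.py '{"top":((170,270,205,320),45),"side":((170,180,208,212),45),"wrist":((320,190,370,260),32)}'
python3 - <<'E'
from h import *
w=Cam("wrist");w.crop("w5z.png",280,70,400,270,3)
E
```

```text
top [179 281  16  31 353] [186.5 296. ] [0.152 0.988] [[185, 281], [192, 287], [194, 307], [188, 311], [182, 306], [179, 286]]
side [178 187  26  22 331] [190.2 197.3] [0.865 0.501] [[179, 188], [189, 189], [202, 197], [201, 208], [178, 198]]
wrist [326 196  32  28 349] [338.9 208.6] [ 0.985 -0.171] [[349, 199], [357, 214], [326, 223], [327, 199], [330, 196], [345, 196]]
C [482.7 285.7 143.2]
top resid [-1.  -1.2 -0.4]
side resid [-0.3 -2.3 -2.8]
wrist resid [1.3 3.4 3.2]
d [-0.563 -0.368  0.74 ] [1.426 0.976 0.123] lean 42.2726979225542 yaw 33.152886850759714
```

View pics/w5z.png

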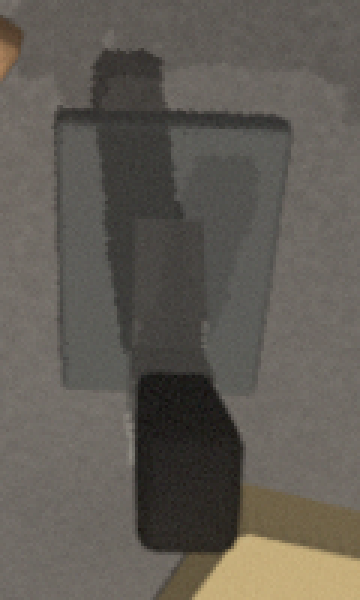

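```bash
python3 - <<'E'
from h import *
w=Cam("wrist");V=w.hsv()[...,2]
print(V[186:262:3,342]);print(V[230,318:370:2]);print(V[205,318:370:2])
E
for k in 38 42; do python3 tr.py "{'top':((170,270,205,320),45),'side':((170,180,208,212),45),'wrist':((322,193,366,260),$k)}"; done
```

```text
[61 66 67 32 35 27 25 33 37 40 36 31 40 41 39 41 48 40 45 44 47 48 38 96
 99 95]
[109 107 108  82  31  31  38  36  42  47  41  43  45  47  44  41  43  39
  43  35  35  85 111 106 112 112]
[112 109  98  74  27  26  29  34  32  25  36  24  27  33  29  28  35  31
  44 113 114 112 112 113 108 110]
top [180 281  15  31 352] [186.7 296.1] [0.134 0.991] [[185, 281], [192, 287], [194, 307], [188, 311], [182, 306], [180, 297], [180, 284]]
side [177 187  27  22 337] [190.  197.1] [0.869 0.495] [[179, 188], [187, 188], [202, 197], [201, 208], [178, 198]]
wrist [325 193  34  51 777] [338.5 215.1] [ 0.189 -0.982] [[345, 194], [349, 197], [358, 218], [355, 223], [328, 243], [325, 239], [325, 197], [330, 193]]
C [482.4 284.7 148.1]
top resid [-0.7 -0.5 -0.2]
side resid [ 0.8 -0.9 -0.6]
wrist resid [-0.1  1.4  0.7]
d [-0.507 -0.343  0.791] [1.403 1.014 0.043] lean 37.715291352229414 yaw 34.07966303286447
top [179 281  16  31 353] [186.5 296. ] [0.152 0.988] [[185, 281], [192, 287], [194, 307], [188, 311], [182, 306], [179, 286]]
side [177 187  27  22 333] [190.  197.1] [0.867 0.498] [[179, 188], [187, 188], [202, 197], [201, 207], [196, 207], [178, 198]]
wrist [ 325  194   35   59 1202] [340.6 223.3] [0.075 0.997] [[343, 194], [349, 197], [359, 218], [356, 248], [331, 252], [327, 250], [325, 245], [325, 199], [328, 194]]
C [482.7 285.  151. ]
top resid [-0.5  0.4  0.1]
side resid [1.6 0.5 1.6]
wrist resid [-1.1 -0.9 -1.7]
d [-0.515 -0.326  0.793] [1.398 1.022 0.005] lean 37.565532341375906 yaw 32.290464436614734
```

```bash
for k in 50 58; do python3 tr.py "{'top':((170,270,205,320),45),'side':((170,180,208,212),45),'wrist':((322,193,366,256),$k)}"|grep -v resid; done
python3 - <<'E'
from h import *
w=Cam("wrist")
# foot edges from wrist zoom: left edge (57,118)->(65,388), right (290,125)->(255,390), /3+(280,70)
f=np.array([(57,112),(65,388),(290,120),(257,390)])/3+[280,70]
Q=w.plane(f,12);print(Q.round(1));
for a,b in((0,1),(2,3)):e=Q[b]-Q[a];print(np.linalg.norm(e),np.degrees(np.arctan2(e[1],e[0])))
print(np.linalg.norm(Q[0]-Q[2]),np.linalg.norm(Q[1]-Q[3]),Q.mean(0))
E
```

```text
top [180 281  15  31 353] [186.7 296.1] [0.133 0.991] [[185, 281], [192, 287], [194, 307], [188, 311], [182, 306], [180, 298], [180, 284]]
side [177 187  26  22 333] [189.9 197.1] [0.86 0.51] [[179, 188], [187, 188], [202, 197], [201, 208], [178, 198]]
wrist [ 325  194   35   60 1846] [340.8 224.5] [0.088 0.996] [[328, 194], [349, 196], [359, 218], [357, 248], [352, 253], [334, 253], [326, 250], [325, 197]]
C [482.3 284.7 151.8]
d [-0.511 -0.318  0.798] [1.397 1.024 0.006] lean 37.02494414092698 yaw 31.883223000422234
top [180 281  15  31 353] [186.7 296.1] [0.133 0.991] [[185, 281], [192, 287], [194, 307], [188, 311], [182, 306], [180, 298], [180, 284]]
side [177 187  27  22 334] [190.1 197.1] [0.868 0.496] [[179, 188], [187, 188], [202, 197], [201, 208], [178, 198]]
wrist [ 325  193   35   61 1899] [340.9 224.3] [0.096 0.995] [[329, 193], [348, 195], [359, 217], [358, 244], [356, 251], [353, 253], [330, 253], [326, 250], [325, 196]]
C [482.4 284.8 151.5]
d [-0.517 -0.319  0.794] [1.392 1.03  0.008] lean 37.40813274693452 yaw 31.689166255390656
[[493.5 246.5  12. ]
 [608.5 312.2  12. ]
 [455.3 313.5  12. ]
 [567.6 379.8  12. ]]
132.46247855790364 29.752276634538195
130.44817770707476 30.55191776451307
77.10974917229407 78.9537263549051 [531.21029628 313.00857168  12.        ]
```

```bash
python3 - <<'E'
from h import *
Rt,_=Rtrier(30.3,15);d=Rtrier(30.3,37)[1];C=np.array([482.4,284.8,151.6]);G=C+8*d;y=Rt.as_matrix()[:,1]
print(G,y,inc(G-103*y,Rt))
E
```

```text
[478.24316469 282.37094157 157.98908408] [ 0.22346321  0.13058136 -0.96592583] [ 0.3807  0.0117 -0.0211  0.0125  0.0437 -0.0317]
```

Emit:
arm_command --increments '[0.13,0.004,-0.007,0.004,0.01,-0.011,0,0.26,0.008,-0.014,0.008,0.025,-0.021,0,0.381,0.012,-0.021,0.0125,0.0437,-0.0317,0,0.381,0.012,-0.021,0.0125,0.0437,-0.0317,0,0.381,0.012,-0.021,0.0125,0.0437,-0.0317,0,0.381,0.012,-0.021,0.0125,0.0437,-0.0317,0]'

```text
clock: 11.88
position: [454.7, 267.9, 256.9]
ee_rot: [0.395, 0.688, -0.528, -0.303]
contact_force: [-1.5, -0.6, 0.2]
gripper_width: 85.5
```

```bash
python3 - <<'E'
from h import *
Rt,_=Rtrier(30.3,15);d=Rtrier(30.3,37)[1];C=np.array([482.4,284.8,151.6]);G=C+8*d;y=Rt.as_matrix()[:,1]
print(monitor.read_state()["joints"].round(2));print(inc(G-103*y,Rt),inc(G-3*y,Rt))
w=Cam("wrist");w.save("w6.png")
# line of the handle in wrist image -> check expected: project C, end
def proj(P):
    q=w.R@P+w.t;th=np.arctan2(np.hypot(*q[:2]),q[2]);return w.c+w.f*th*q[:2]/np.hypot(*q[:2])
for k in(-45,0,8,45):print(k,proj(C+k*d).round(1))
E
```

```text
[ 0.89  0.1  -0.44  0.13 -0.79 -2.01]
[-0.0008 -0.0005 -0.0011  0.0006 -0.0003 -0.0011] [-0.0008 -0.0005 -0.0011  0.0007  0.0997 -0.0012]
-45 [320.9 254.5]
0 [321.4 249.3]
8 [321.4 248.1]
45 [322.  241.6]
```

View pics/w6.png

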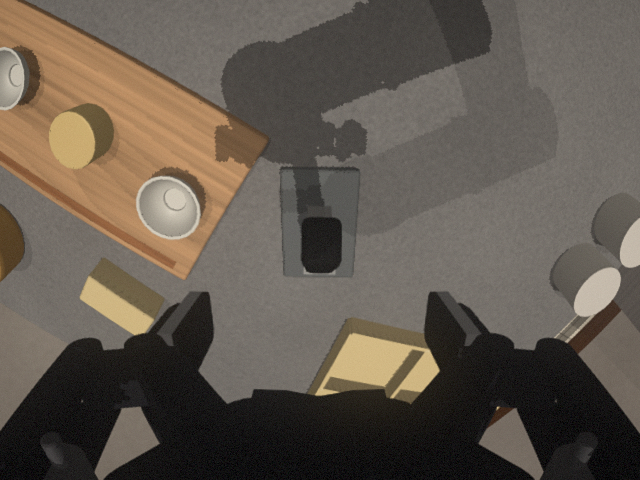

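The wrist view looks nearly end-on down the handle at (321,245), square between the fingers and where my projection put it. Now I'll go in and close.

Emit:
arm_command --increments '[-0.001,0,-0.001,0.001,0.035,-0.001,0,-0.001,0,-0.001,0.001,0.07,-0.001,0,-0.001,0,-0.001,0.001,0.1,-0.001,0,-0.001,0,-0.001,0.001,0.1,-0.001,0,-0.001,0,-0.001,0.001,0.1,-0.001,0]'

```text
clock: 12.55
position: [477.2, 282.0, 162.1]
ee_rot: [0.395, 0.689, -0.527, -0.303]
contact_force: [-0.2, 0.3, -0.0]
gripper_width: 85.3
```

```bash
python3 - <<'E'
from h import *
s=monitor.read_state();print(s["joints"].round(2),s["position"],s["contact_force"])
w=Cam("wrist");w.save("w7.png")
E
```

```text
[ 0.87  0.25 -0.54  0.17 -0.54 -2.04] [477.19260754 281.99882349 162.09818212] [-0.19921498  0.30841472 -0.02224836]
```

View pics/w7.png

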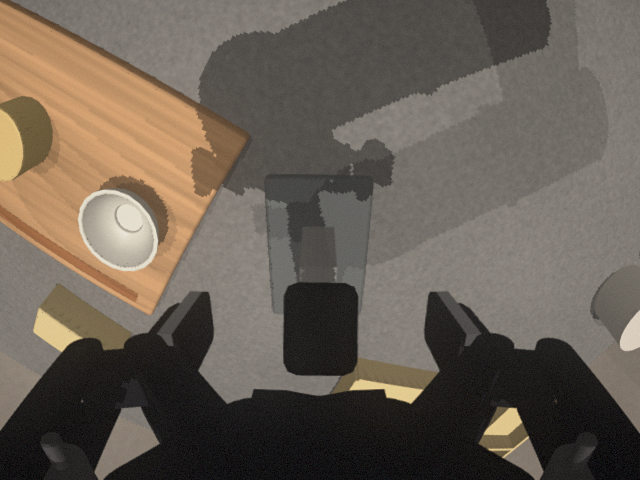

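The handle is at (320,328), centred between the open pads. Closing.

Emit:
arm_command --increments '[0,0,0,0,0,0,255,0,0,0,0,0,0,255,0,0,0,0,0,0,255,0,0,0,0,0,0,255,0,0,0,0,0,0,255,0,0,0,0,0,0,255,0,0,0,0,0,0,255,0,0,0,0,0,0,255]'

```text
clock: 13.6
position: [477.4, 282.2, 162.8]
ee_rot: [0.395, 0.689, -0.527, -0.303]
contact_force: [-1.9, -1.8, 5.4]
gripper_width: 21.5
```

```bash
python3 - <<'E'
from h import *
p,r=pose();s=monitor.read_state();print(s["joints"].round(2),p,s["contact_force"],s["wrist_torque"])
w=Cam("wrist");w.save("w8.png")
for L in(35,37):
    d=Rtrier(30.3,L)[1];print(L,d,r.inv().apply(d)*.12)
E
```

```text
[ 0.87  0.25 -0.54  0.17 -0.54 -2.04] [477.41090511 282.21888976 162.79201906] [-1.90148495 -1.82987693  5.35345056] [-0.64524569  0.73243776 -0.07922304]
35 [-0.49522334 -0.28938516  0.81915204] [ 6.09821124e-05 -1.12905527e-01  4.06489633e-02]
37 [-0.51960441 -0.3036323   0.79863551] [ 5.94127010e-05 -1.11418120e-01  4.45645477e-02]
```

View pics/w8.png

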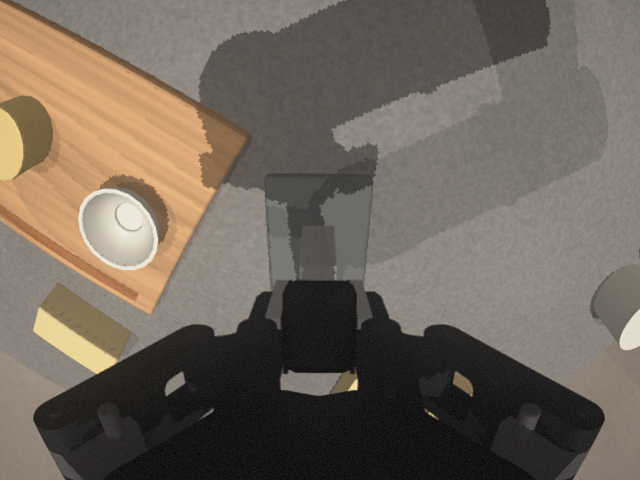

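Gripped at 21.5 mm. Now I'll pull straight along the bore.

Emit:
arm_command --increments '[0,0,0,0,-0.009,0.0033,255,0,0,0,0,-0.0235,0.0085,255,0,0,0,0,-0.038,0.0137,255,0,0,0,0,-0.0565,0.0203,255,0,0,0,0,-0.075,0.027,255,0,0,0,0,-0.094,0.0338,255,0,0,0,0,-0.113,0.0407,255,0,0,0,0,-0.127,0.0457,255,0,0,0,0,-0.127,0.0457,255,0,0,0,0,-0.127,0.0457,255]'

```text
clock: 14.9
position: [410.4, 243.0, 272.9]
ee_rot: [0.395, 0.689, -0.527, -0.303]
contact_force: [-0.6, -0.2, -0.7]
gripper_width: 21.2
```

```bash
python3 - <<'E'
from h import *
p,r=pose();s=monitor.read_state();print(s["joints"].round(2),p,s["contact_force"],s["wrist_torque"],s["gripper_width"])
Cam("wrist").save("w9.png");Cam("side").crop("s9.png",100,90,340,290,3);Cam("top").crop("t9.png",120,200,320,350,4)
E
```

```text
[ 0.94 -0.01 -0.52  0.14 -0.82 -2.06] [410.41128014 242.96804595 272.89920499] [-0.55689448 -0.22313761 -0.73527165] [-0.29237634  0.56450912 -0.02690227] 21.19541873484378
```

View pics/w9.png

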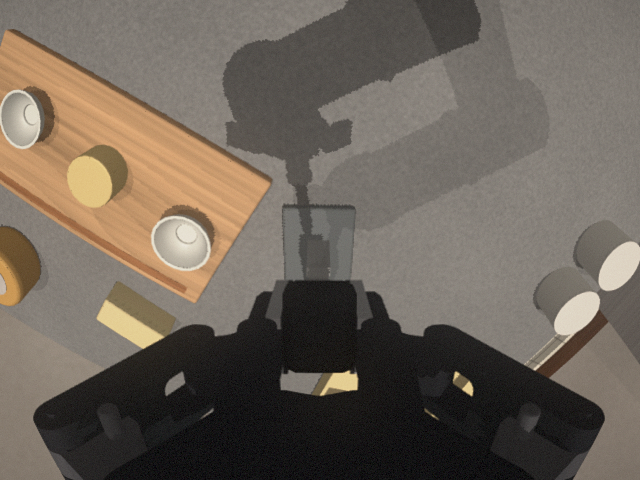

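View pics/s9.png

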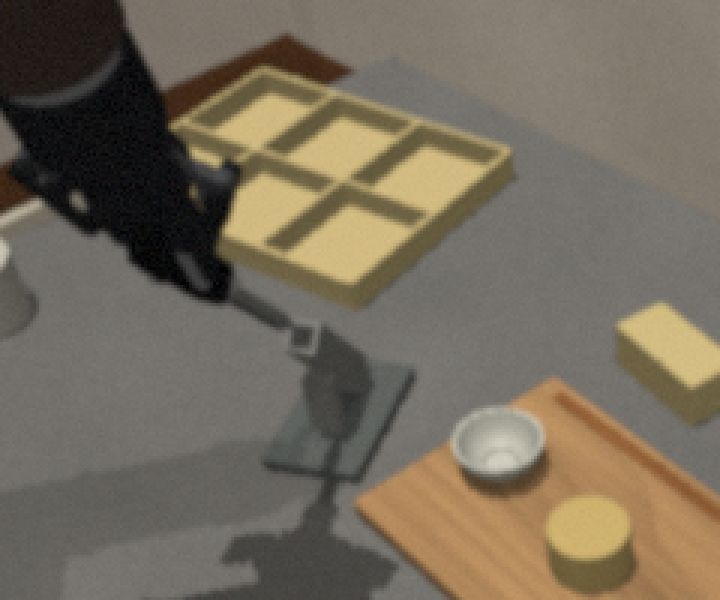

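View pics/t9.png

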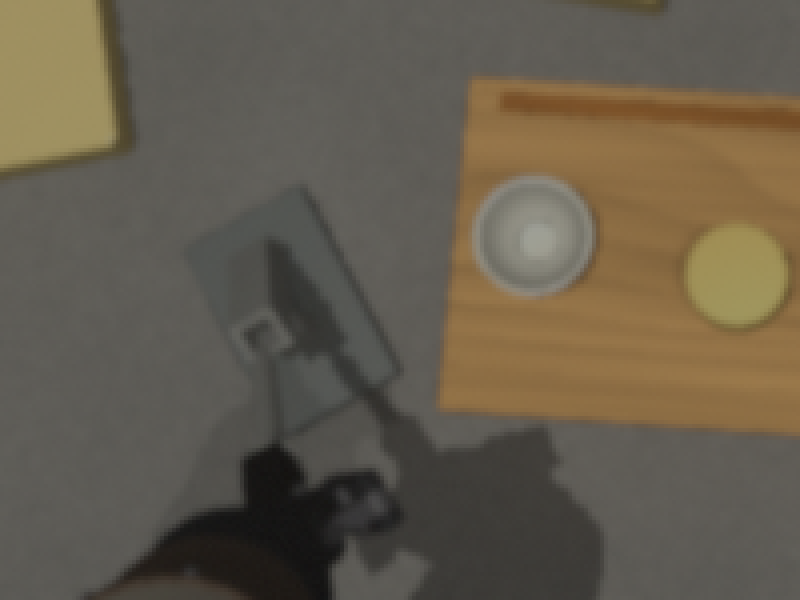

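The trier is out: the side crop shows the blade running from the gripper (230,290) to a point close by the sheath mouth (300,335), and the top crop shows the empty square mouth at (262,330). Next I'll pull a little farther so the point is well clear, and re-measure the cheese while the board is unobstructed.

Emit:
arm_command --increments '[0,0,0,0,-0.014,0.005,255,0,0,0,0,-0.028,0.01,255,0,0,0,0,-0.028,0.01,255,0,0,0,0,-0.028,0.01,255]'

```text
clock: 15.55
position: [395.8, 234.4, 297.2]
ee_rot: [0.395, 0.689, -0.527, -0.303]
contact_force: [0.0, -0.5, -1.8]
gripper_width: 21.3
```

```bash
cat > ch.py <<'E'
from h import *
def circ(c,m,p,h):
    n,l,st,ce=cv2.connectedComponentsWithStats(m.astype(np.uint8));i=min(range(1,n),key=lambda i:np.hypot(*(ce[i]-p))+(1e4 if st[i][4]<80 else 0))
    k=max(cv2.findContours((l==i).astype(np.uint8),0,1)[0],key=len)[:,0]
    Q=c.plane(k,h);(x,y),r=cv2.minEnclosingCircle(Q[:,:2].astype(np.float32));return np.round([x,y,r],1),ce[i],st[i]
for n,pc,pa,pb,th in(("top",(304,268),(253,259),(356,278),125),("side",(296,264),(266,239),(332,307),0)):
    c=Cam(n);H=c.hsv().astype(int)
    y=(H[...,1]>90)&(H[...,0]>20)&(H[...,0]<34)&(H[...,2]>(120 if n=="top" else 150));print(n,"cheese",circ(c,y,pc,58))
    w=(H[...,1]<70)&(H[...,2]>100)
    if n=="top":
        for p in(pa,pb):print(n,"dish",circ(c,w,p,48)[0])
E
python3 ch.py; python3 - <<'E'
from h import *
Rt,_=Rtrier(15,-22);y=Rt.as_matrix()[:,1];p,r=pose();print(p)
print("lift",r.inv().apply([0,0,.03]))
print(inc(np.array([549.5,47,305])-3*y,Rt))
E
```

```text
top cheese (array([549.3,  48. ,  29.8]), array([303.63955638, 268.5064695 ]), array([291, 256,  26,  26, 541], dtype=int32))
top dish [574.3 165.   35.2]
top dish [528.4 -69.8  35.1]
side cheese (array([545. ,  44.3,  28.5]), array([295.68585132, 266.27098321]), array([283, 256,  27,  21, 417], dtype=int32))
[395.86180997 234.36563969 296.67516382]
lift [-8.58820982e-07 -2.89676221e-02 -7.80236299e-03]
[ 6.432e-01  2.710e-01 -1.640e-02 -2.396e-01 -5.000e-04 -4.080e-02]
```

The cheese measures (549.3, 48.0) from the top view, against a gap midpoint of (551.3, 47.6), so it is within about 2 mm. Both dishes are unmoved. Next I'll turn the trier upright and carry it over, kept high for now.

Emit:
arm_command --increments '[0.06,0.025,0,-0.015,-0.01,-0.003,255,0.15,0.065,-0.004,-0.045,-0.01,-0.01,255,0.25,0.105,-0.006,-0.08,-0.01,-0.016,255,0.35,0.147,-0.009,-0.12,-0.01,-0.022,255,0.45,0.19,-0.011,-0.16,-0.005,-0.028,255,0.55,0.232,-0.014,-0.2,0,-0.035,255,0.62,0.26,-0.016,-0.228,0,-0.039,255,0.643,0.271,-0.016,-0.2396,0,-0.0408,255,0.643,0.271,-0.016,-0.2396,0,-0.0408,255,0.643,0.271,-0.016,-0.2396,0,-0.0408,255]'

```text
clock: 16.9
position: [550.1, 48.0, 307.8]
ee_rot: [-0.341, -0.444, 0.658, 0.504]
contact_force: [-0.5, 0.5, -0.4]
gripper_width: 21.4
```

```bash
python3 - <<'E'
from h import *
p,r=pose();s=monitor.read_state();print(s["joints"].round(2),p,s["contact_force"],s["gripper_width"]);print(r.as_matrix().round(3))
Cam("wrist").save("w10.png");Cam("side").crop("s10.png",200,120,400,320,3);Cam("top").crop("t10.png",220,180,420,330,4)
E
```

```text
[ 0.36  0.42  0.16 -0.04 -1.69 -1.67] [550.14491994  47.95975379 307.80624981] [-0.48714196  0.48454047 -0.44346808] 21.420109956386185
[[-0.26  -0.36  -0.896]
 [ 0.966 -0.097 -0.241]
 [-0.    -0.928  0.373]]
```

View pics/w10.png

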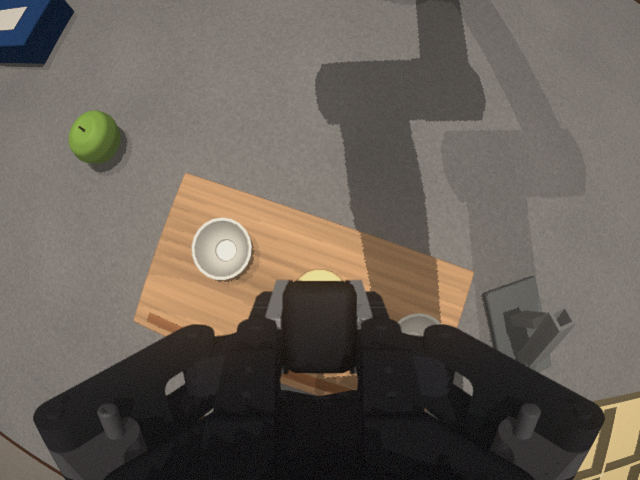

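View pics/s10.png

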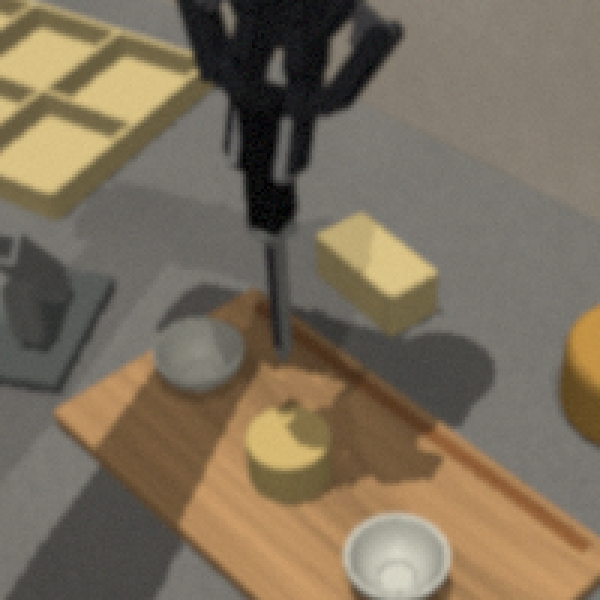

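View pics/t10.png

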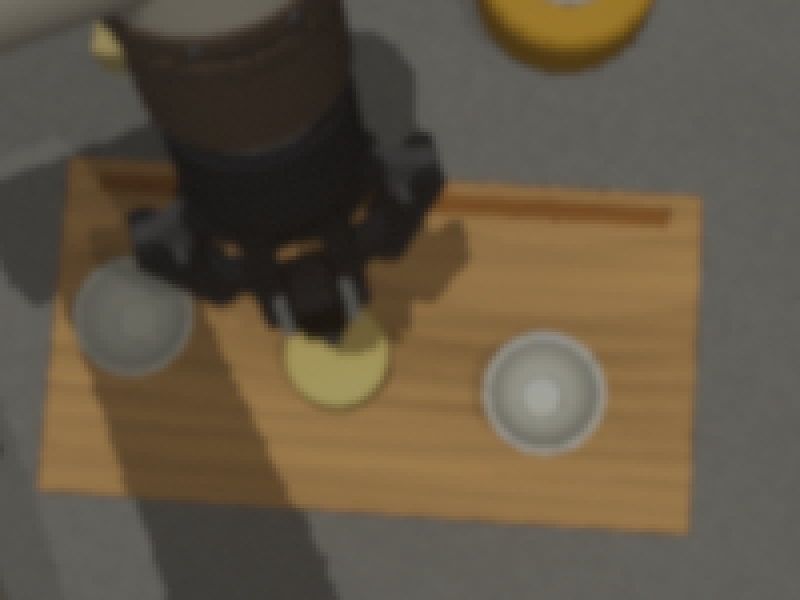

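The side crop shows the trier hanging upright, its blade running from (273,232) to the point at (283,358), above the cheese at (290,455). Dishes and cheese are undisturbed. Next I'll measure tilt and point position from the side view, using its depth as well.

```bash
cat > bl.py <<'E'
from h import *
import sys
x0,y0,x1,y1=map(int,sys.argv[1:5])
s=Cam("side");p,r=pose();ys,xs=np.mgrid[y0:y1,x0:x1];px=np.c_[xs.ravel(),ys.ravel()]
P=s.depth(px);m=np.hypot(P[:,0]-p[0],P[:,1]-p[1])<45
m&=P[:,2]>66
Q=P[m];pq=px[m]
# row-wise midline
H=[]
for y in np.unique(pq[:,1]):
    a=pq[pq[:,1]==y]; 
    if len(a)>=2:H.append((a[:,0].mean(),y,len(a),*Q[pq[:,1]==y].mean(0)))
H=np.array(H);print(H[::4].round(1));print("lowest",H[-1].round(1))
B=H[(H[:,2]<=12)];c=B[:,3:].mean(0)
k=np.polyfit(B[:,5],B[:,3:5],1);print("blade slope dx/dz,dy/dz",k[0].round(3),"n",len(B),"xy at z=",[(z,(k[1]+k[0]*z).round(1)) for z in(90,140,200)])
e=np.polyfit(B[:,1],B[:,0],1);print("image midline dx/drow",e)
def proj(X):
    q=s.R@X+s.t;return s.c+s.f*q[:2]/q[2]
for X in([p[0],p[1],140],[p[0],p[1],240]):print("vertical proj",proj(np.array(X)))
# plane of the image midline vs vertical: tilt sideways
v1=s.ray([np.polyval(e,B[0,1]),B[0,1]])[0];v2=s.ray([np.polyval(e,B[-1,1]),B[-1,1]])[0];n=np.cross(v1,v2);n/=np.linalg.norm(n)
print("tilt out of sight plane deg",np.degrees(np.arcsin(n[2])),"normal",n.round(3),"offset of plane from TCP axis at z=tip:",n@(np.array([549.2,47.5,H[-1,5]])-s.o))
E
python3 bl.py 275 190 310 250
```

```text
[[290.  190.   17.  539.7  39.2 262.9]
 [290.5 194.   16.  539.5  38.4 254.7]
 [290.5 198.   14.  538.7  38.3 246.2]
 [291.  202.    7.  543.4  42.8 231.6]
 [292.  206.    7.  543.6  41.1 223.1]
 [292.  210.    7.  543.8  42.  212.9]
 [292.  214.    7.  543.4  42.3 203.3]
 [293.  218.    7.  544.5  41.6 193.1]
 [293.  222.    7.  543.7  41.5 183.7]
 [293.  226.    7.  543.7  42.2 173.1]
 [293.5 230.    6.  543.3  41.2 163.6]
 [294.  234.    7.  544.1  41.4 152.4]
 [294.5 238.    4.  545.3  42.  140.3]]
lowest [294.5 240.    2.  545.1  42.1 134.9]
blade slope dx/dz,dy/dz [-0.026 -0.011] n 42 xy at z= [(90, array([546.3,  42.8])), (140, array([545. ,  42.3])), (200, array([543.4,  41.6]))]
image midline dx/drow [8.45555466e-02 2.74166248e+02]
vertical proj [294.04897008 235.34933197]
vertical proj [291.34856042 195.31008931]
tilt out of sight plane deg -0.6975791116044868 normal [-0.738  0.674 -0.012] offset of plane from TCP axis at z=tip: 0.4969616418943703
```

```bash
python3 - <<'E'
from h import *
t=Cam("top");s=Cam("side");t.crop("t11.png",270,220,340,290,8)
H=s.hsv().astype(int);y=((H[...,1]>80)&(H[...,0]>18)&(H[...,0]<36)&(H[...,2]>60)).astype(np.uint8)
n,l,st,ce=cv2.connectedComponentsWithStats(y);i=l[272,293];print(st[i])
ys,xs=np.nonzero(l==i);P=s.depth(np.c_[xs,ys]);Q=P[P[:,2]>52];print(len(Q),cv2.minEnclosingCircle(Q[:,:2].astype(np.float32)),np.median(Q,0),Q.mean(0))
print(np.median(P[P[:,2]>57],0))
E
```

```text
[282 255  29  33 775]
497 ((344.3373718261719, -166.78341674804688), 324.6025695800781) [545.88236341  44.95275101  55.43648237] [540.32193887  38.86386528  65.1036985 ]
[542.58425168  39.33782812  57.46230046]
```

View pics/t11.png

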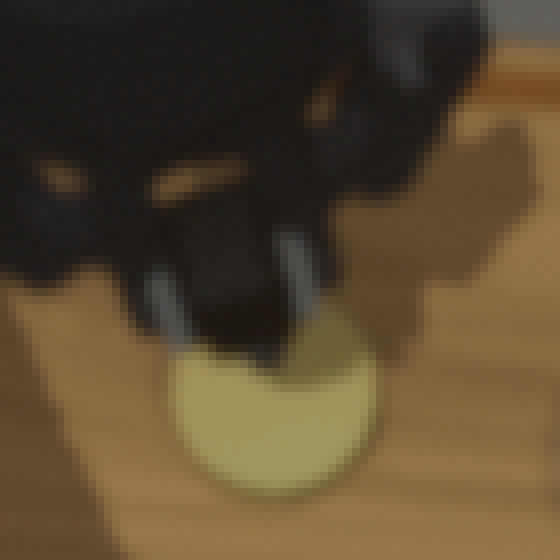

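```bash
python3 - <<'E'
from h import *
t=Cam("top");print("handle end",t.plane((298.2,252),342))
p,r=pose();print(p,r.inv().apply([-.0005,0,-.045]))
E
```

```text
handle end [[544.47403956  44.40344019 342.        ]]
[550.42882683  47.69201843 307.75988055] [ 0.00014023  0.04192316 -0.01636089]
```

Tilt is about 1.6° (the side-depth fit and the top-view handle end agree), and the point is within about 3 mm of the cheese axis. Lowering 45 mm straight down.

Emit:
arm_command --increments '[0,0,0,0,0.01,-0.004,255,0,0,0,0,0.024,-0.0093,255,0,0,0,0,0.036,-0.014,255,0,0,0,0,0.042,-0.0163,255,0,0,0,0,0.042,-0.0163,255,0,0,0,0,0.042,-0.0163,255,0,0,0,0,0.042,-0.0163,255,0,0,0,0,0.042,-0.0163,255]'

```text
clock: 18.25
position: [550.0, 47.5, 263.1]
ee_rot: [-0.341, -0.444, 0.658, 0.504]
contact_force: [-0.0, 0.1, -1.1]
gripper_width: 21.2
```

```bash
python3 bl.py 275 205 312 268; python3 ch.py; python3 - <<'E'
from h import *
s=monitor.read_state();print(s["position"],s["joint_vel"].round(3),s["contact_force"],s["gripper_width"],s["clock"])
Cam("side").crop("s12.png",200,120,400,320,3);Cam("wrist").save("w12.png")
E
```

```text
[[291.5 205.   16.  539.8  38.1 229.6]
 [292.  209.   17.  540.5  38.2 219.6]
 [291.5 213.   16.  539.2  39.  210.5]
 [292.  217.   13.  538.3  37.4 202.3]
 [293.  221.    7.  544.2  41.8 185.7]
 [293.  225.    7.  543.7  42.  175.8]
 [293.5 229.    6.  543.6  41.2 166. ]
 [294.  233.    7.  543.9  40.9 155.5]
 [294.  237.    7.  543.8  41.6 144.4]
 [294.5 241.    6.  544.2  41.4 133.3]
 [295.  245.    7.  544.5  41.  122.2]
 [295.  249.    7.  544.   41.3 111.1]
 [295.  253.    5.  543.9  42.   99.3]]
lowest [295.5 256.    2.  544.7  41.9  89.9]
blade slope dx/dz,dy/dz [-0.024 -0.011] n 39 xy at z= [(90, array([544.9,  41.8])), (140, array([543.7,  41.3])), (200, array([542.2,  40.6]))]
image midline dx/drow [8.20850202e-02 2.74597132e+02]
vertical proj [294.12137853 235.49759861]
vertical proj [291.42640936 195.45686091]
tilt out of sight plane deg -0.5836187924281897 normal [-0.737  0.675 -0.01 ] offset of plane from TCP axis at z=tip: 0.6534899994013958
top cheese (array([547.7,  48.4,  29.3]), array([303.55932203, 273.46101695]), array([291, 266,  26,  16, 295], dtype=int32))
top dish [574.3 166.1  14.9]
top dish [528.4 -69.8  35.1]
side cheese (array([544.1,  44.3,  28.3]), array([292.51145038, 268.58015267]), array([282, 257,  26,  20, 262], dtype=int32))
[549.90628075  47.53759695 262.87980838] [-0.     0.001 -0.002 -0.001  0.001 -0.   ] [-0.29290573  0.01500047 -1.48559261] 21.494766237188777 18.4
```

View pics/s12.png

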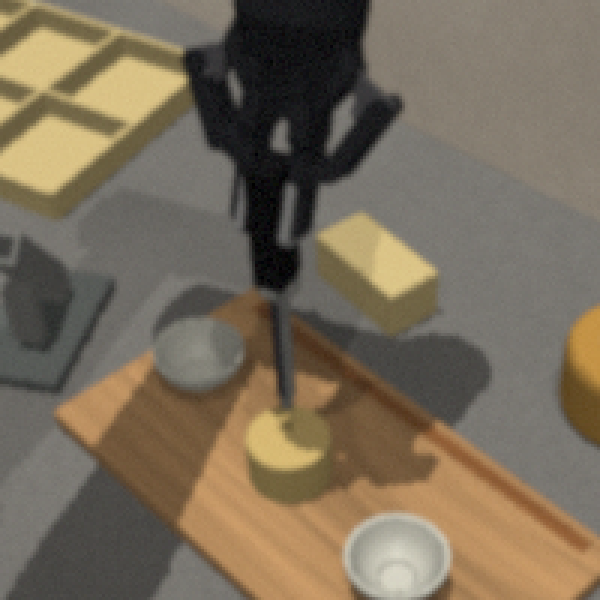

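The side crop shows the blade's point at (287,408), above the cheese's top face at (289,440), with the trier upright and the arm still. All checks are within limits, so I'm handing in.

```bash
python3 -c "
from bench import workorder
print(workorder.job_done())"
```

```text
the job is handed in; nothing more can be done
None
```

I set the small cheese on the board and let it go. Then I drew the trier out along its bore, turned it upright, and handed the job in with it held over the cheese. The clock read 18.4 s of the 61 s allowed; the job reports no verdict.

Last checks:
- **Cheese:** it stands flat. After placing it, the top view put its centre at (549.3, 48.0) and the midpoint between the dishes at (551.3, 47.6), so it is about 2 mm off. The side camera read about 4 mm differently throughout, which I took as calibration bias.
- **Dishes:** before the final carry, both dishes were exactly where the top view first put them. At hand-in the arm's shadow spoiled the top-view fit of dish a, and the arm partly hid the cheese. The last side view still showed both in place.
- **Bystanders:** the apple, big wheel and cheese block looked unmoved in the pictures, but I did not re-measure them.
- **Trier:** it is gripped at 21.5 mm and still. It tilts about 1.5° against the 7° limit. Its point is about 30 mm above the cheese and within about 4 mm of its axis.
- **Problem on the way:** my first, coaxial approach to the trier came up against the wrist joint limits and stopped about 15 mm short. I gripped the handle with the tool about 22° off its axis instead, and held the gripper tilted at the end to make up for it.

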